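# Clear the modelling tool and offer up the clay lid

### The arm

A 7-joint arm with a two-finger parallel gripper is mounted at the origin on the work surface. World frame = base frame: x ahead of the robot, y to its left, z up, the work surface at z = 0. Lengths are in m, angles in degrees, forces in N, time in s.
With the tool pointing down it reaches from about 0.375 to 0.925 m from the base axis. Payload 3.1 kg.
Tool frame: the origin (TCP) lies midway between the tips of the shut fingers; the grasp point (between the pads) lies manip.grasp_offset behind it (manip.grasp_offset is the distance from the TCP to the grasp point, in m); z points along the fingers, y is the line along which they close (so a half turn about z gives the same grasp; the last joint's range is limited). The gripper opens to 85 mm and grips with 20 to 120 N. Pads are 22 mm wide; open, the fingers measure 114 mm over their backs; the gripper's body (76 mm by 85 mm) begins 54 mm behind the grasp point. The pads swing forward as they close: fully open they stand 13 mm farther back than shut.
Start: joints at [68.824, 21.939, 2.515, 91.553, -1.026, 66.532, -2.859], TCP at [0.175, -0.626, 0.231] pointing down, gripper open.
Joint ranges: [-149.38, 149.38], [-23.57, 123.04], [-84.95, 90], [0, 143.3], [-89.99, 269.99], [3.08, 112.72], [-163.45, 163.45]. Speed limits (degrees/s): [159.86, 159.86, 180, 180, 180, 180, 180].

### API

Orientations are given as a 3x3 rotation matrix whose columns are the frame's x, y, z axes.
In Python, from station import manip, optics gives the robot as it stands.
- The arm moves only by the shell command python3 -m jog 'ROWS' [FORCE]. ROWS is JSON, a list of rows, each an object of numbers: "wx", "wy", "wz": the turn, a rotation vector about the world's x, y, z in units of 6 degrees (1.0 is 6 degrees); "dx", "dy", "dz": the shift along the world's x, y, z in mm; "claw": the opening, from 0 (shut) to 1 (fully open). In form: [{"wx": .., "wy": .., "wz": .., "dx": .., "dy": .., "dz": .., "claw": ..}, ...]. A call has 1 to 5 rows; each row is the pose to reach, as a shift and turn from the pose commanded when the call began; what a row does not reach only later rows make up. A row lasts 1/10 s, in which the tool goes at most 50 mm and 8.59 degrees, less where a joint would pass 70% of its speed; a pose out of reach is approached as far as the arm can. A call with a gripper value outside its range is refused whole. The fingers move at their own pace and stop on an object; FORCE is the grip in N (left out, the last holds). Time passes only in rows, so rows that repeat a pose let the fingers close. It gives the time, the measured TCP pose, the force, the opening and the grip force at its end, in the units of the state.
- manip.state(): the state, without advancing time (a new reading comes with each control period).
- optics.snapshot(name): name is "scene" or "top" or "wrist"; returns the picture (480x640x3 uint8, blue, green, red); there is no depth.
- optics.camera_model(name): a dict with "fov_y" (degrees; the focal length in pixels is half the picture's height over the tangent of half this angle, whatever the lens; pixels are square), "cx", "cy" (the principal point, pixels), "view" (4x4, takes a point from world to camera coordinates). Camera axes: x right, y down, z forward; pixel columns grow to the right and rows downward; lengths in m; the calibration is good to about 2 mm. A picture is of the moment at which its call begins: read the wrist's pose just before it. camera_model takes no time and is no camera call; for the wrist camera it gives the pose at the moment of the call.
- manip.finish_job(): hands the job in; it is judged then, once.
The state is a dict: "t": time; "joint_positions": joint angles; "joint_vel": joint speeds; "joint_torque": joint torques, N m; "tcp_pos": TCP position; "tcp_rot": TCP orientation; "contact_force": force on the tool from outside, world axes, zero at the start; "ft_torque": the same for the moment, N m; "opening": finger opening in m; "grasp_force": force on a finger pad.
Only numpy, scipy, OpenCV 4.12 (cv2) and the standard library are available. Lean on these libraries where they do the work, as an engineer would, in place of code of your own. Each camera call takes 0.05 s, during which the arm holds its last target. There are 200 camera calls.

### The job

I want to compare the lid with its clay box before firing, so first take the wooden modelling tool off the box's rim, stand it in the white cup (either end up) and let go of it. Then pick the lid up by its bar, carry it over the jars and finish while still holding it, level and still, about a centimetre above the box's rim with its outline in line with the box's. Dry clay chips, so the lid must never touch the box, and leave the cup and the other pots standing where they are.

Things in the scene. Friction and masses are not known exactly. Their poses are not given: they have to be found in the camera images.
- box: Open box of brown dry clay, 140 mm (x) by 110 mm (y) outside, walls 6 mm, 60 mm tall, on a round banding wheel 210 mm across and 35 mm high; box and wheel are one fixed piece. Origin: centre of the wheel's underside, on the table; z up. Rim 95 mm, inner floor 40 mm above the table. It is left or right of the row of pots, the lid on the other side.
- box_rim (a point): Centre of the box's mouth, level with the top of its rim (95 mm above the table), axes as the box's.
- lid: Flat lid of the same clay, 0.2 to 0.4 kg: slab 140 mm (x) by 110 mm (y), 10 mm thick, with a bar on top to hold it by, 60 mm long (x), 16 mm wide (y), its top 42 mm above the lid's underside. Origin: centre of the underside; z up. Loose on the wooden board. Either way round fits the box.
- board: Fixed wooden ware board, 240 x 200 x 18 mm, on which the lid lies. Origin: centre of its underside.
- tool: Wooden modelling tool, 200 mm long (x), 12 mm wide (y), 9 mm thick (z), 25 g, with a rounded paddle 22 mm wide, 7 mm thick at the +x end. Origin: middle of its underside. It lies flat and loose across the box's rim, along the box's y within 15 degrees, its middle within 20 mm of the box's centre, so both ends overhang.
- tool_plain_end (a point): Tip of the tool's plain end (100 mm from its middle, at its -x end).
- tool_paddle_end (a point): Tip of the tool's paddle end (100 mm from its middle, at its +x end).
- cup: White ceramic cup, no handle, loose, 0.5 kg, straight sided: 72 mm across, 100 mm tall, inside 64 mm across, inner floor 8 mm above its underside. Origin: centre of its underside; z up. A tool let go in it slides to the floor and leans on the rim at about 30 degrees. It stands in the row of pots in the middle.
- slip_jar: Bystander: closed jar of brown slip with a metal lid, 72 mm across, 125 mm tall, loose. Origin: centre of its underside.
- glaze_tub: Bystander: closed grey can, 68 mm across, 110 mm tall, loose. Origin: centre of its underside.
- vase: Bystander: small brown clay vase, 76 mm across, 120 mm tall, loose, at the far end of the row. Origin: centre of its underside.
Not all that is in view belongs to the job. What is shaped like the lid but black is not meant.

How it is judged:
By the outcome, as a careful person would: the job done as asked, in the order asked, and still so for the second after the job is handed in, while the arm keeps its last pose, push and grip.
It also fails if it takes over 64 s, if anything falls off the work surface, if the arm or the gripper's body presses on something with over 40 N, if the wrist force passes 120 N, or if a joint passes its speed limit or range.

## Working session

There is one attempt and no reset: what is moved stays moved. The work goes in short steps, Python scripts to look and compute and a shell command to move; the robot and the scene stay as the last step left them, time stands still between calls to the robot, and variables do not carry over. Pictures are saved under pics/ and viewed, at most 10 in all, crops included, and the job is handed in when it is done.

```bash
ls; mkdir -p pics; python3 - <<'E'
from station import manip, optics
import cv2, numpy as np
for n in ("scene","top"):
    cv2.imwrite(f"pics/{n}0.png",optics.snapshot(n))
    m=optics.camera_model(n);print(n,m["fov_y"],m["cx"],m["cy"],np.round(m["view"],3).tolist(), m.keys())
s=manip.state();print(s,manip.grasp_offset)
E
```

```text
pics
scene 56.389438544899704 320.7240923377817 235.03375079505403 [[0.242, 0.97, 0.016, -0.117], [0.799, -0.189, -0.571, -0.403], [-0.551, 0.151, -0.821, 1.249], [0.0, 0.0, 0.0, 1.0]] dict_keys(['fov_y', 'cx', 'cy', 'view'])
top 44.38606016105801 319.42576941882726 246.1056373343166 [[0.017, -1.0, -0.01, -0.026], [-0.995, -0.015, -0.099, 0.547], [0.099, 0.012, -0.995, 1.177], [0.0, 0.0, 0.0, 1.0]] dict_keys(['fov_y', 'cx', 'cy', 'view'])
{'t': 0.1, 'joint_positions': array([68.82291603, 21.98799195,  2.51136437, 91.64004252, -1.02650623,
       66.5322351 , -2.85816633]), 'joint_vel': array([ 0.01624452, -0.19332395, -0.01577648, -0.18939438,  0.06973129,
       -0.03065455, -0.07881698]), 'joint_torque': array([ 2.77047875e-03, -4.34726393e+01,  1.02931123e+00, -2.50456131e+01,
        1.08749536e-02,  5.42569018e-03, -1.47234971e-05]), 'tcp_pos': array([ 0.1742847 , -0.6253073 ,  0.23000485]), 'tcp_rot': array([[ 9.63261368e-01,  2.68564653e-01, -7.51025873e-04],
       [ 2.68565681e-01, -9.63258665e-01,  2.28466068e-03],
       [-1.09853076e-04, -2.40242515e-03, -9.99997108e-01]]), 'contact_force': array([ 0.14017979, -0.6984608 ,  0.1352107 ]), 'ft_torque': array([ 0.01106356, -0.02039506, -0.0148469 ]), 'grasp_force': 0.0, 'opening': 0.08556925735546603} 0.0187
```

View pics/top0.png

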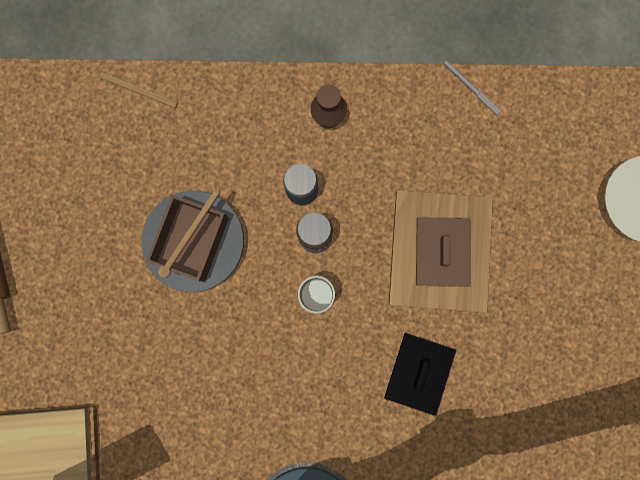

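View pics/scene0.png

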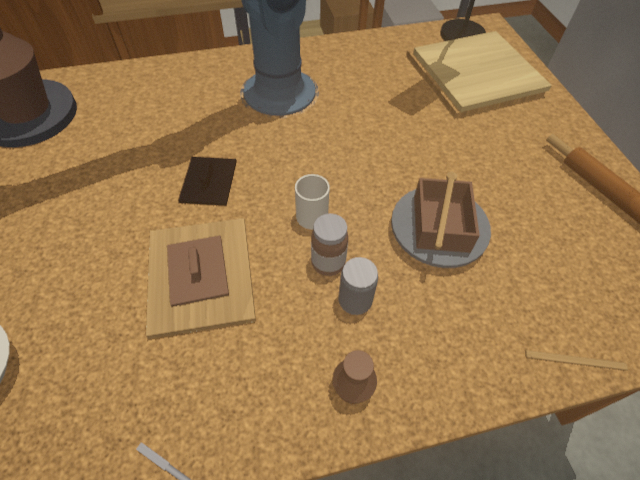

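Top view: the tool lies across the box from the paddle (164,272) to the plain end (217,195). The brown lid on the board is at (445,252) and the cup at (317,294).
Lookalikes in the top view: a stick on the table at (140,90), a metal knife at (472,88) and a black lid at (420,375). None of these is meant. I choose the stick on the box and the brown lid on the board.

```bash
python3 - <<'E'
import cv2, numpy as np
t=cv2.imread("pics/top0.png");s=cv2.imread("pics/scene0.png")
def c(im,x,y,w,h,k):
    return cv2.resize(im[y:y+h,x:x+w],None,fx=k,fy=k,interpolation=cv2.INTER_CUBIC)
# each tile 400x300 : x4 (100x75) or x3.33
A=c(t,135,180,120,120,2.5*1.0); 
top=np.hstack([c(t,135,180,133,100,3),c(s,380,165,133,100,3)])
bot=np.hstack([c(t,390,205,133,100,3),c(s,140,220,133,100,3)])
cv2.imwrite("pics/crop1.png",np.vstack([top,bot]))
E
```

```text
(no output)
```

View pics/crop1.png

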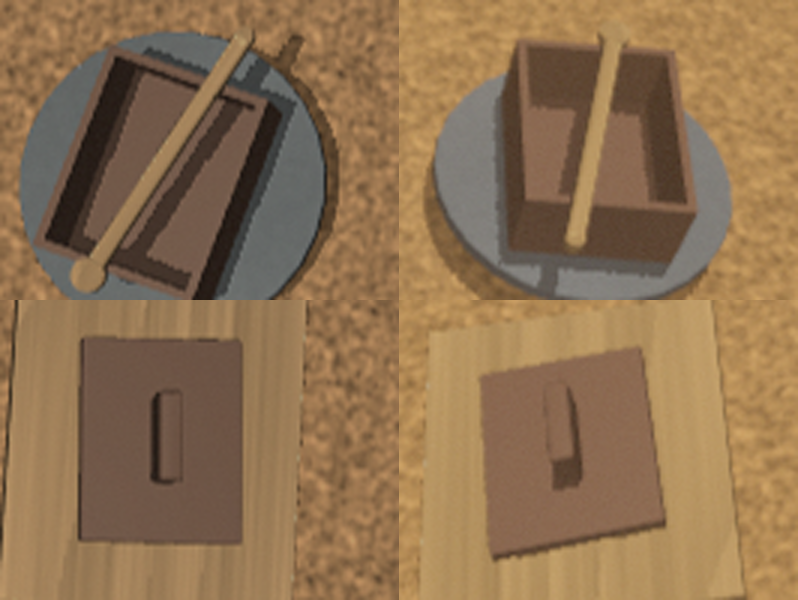

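```bash
cat > h.py <<'E'
from station import manip, optics
import cv2, numpy as np
def ray(m,u,v):
    f=240/np.tan(np.radians(m["fov_y"]/2));V=np.array(m["view"]);R=V[:3,:3]
    d=R.T@np.array([(u-m["cx"])/f,(v-m["cy"])/f,1]);return -R.T@V[:3,3],d/np.linalg.norm(d)
def tri(*obs):
    A=np.zeros((3,3));b=np.zeros(3);L=[]
    for m,u,v in obs:
        o,d=ray(m,u,v);P=np.eye(3)-np.outer(d,d);A+=P;b+=P@o;L.append((P,o))
    x=np.linalg.solve(A,b);return x,[1000*np.linalg.norm(P@(x-o)) for P,o in L]
def plane(m,u,v,z):
    o,d=ray(m,u,v);return o+d*(z-o[2])/d[2]
E
python3 - <<'E'
from h import *
T=optics.camera_model("top");S=optics.camera_model("scene")
def t1(u,v):return 135+u/3,180+v/3
def s1(u,v):return 380+(u-399)/3,165+v/3
def t2(u,v):return 390+u/3,205+(v-300)/3
def s2(u,v):return 140+(u-399)/3,220+(v-300)/3
P={}
for n,a,b in [("rim++",t1(110,45),s1(694,212)),("rim+-",t1(270,95),s1(524,203)),("rim-+",t1(40,245),s1(673,52)),("rim--",t1(195,297),s1(517,40)),
 ("plain",t1(246,32),s1(575,246)),("paddle",t1(80,288),s1(614,25)),
 ("lid++",t2(81,338),s2(664,520)),("lid+-",t2(242,340),s2(493,550)),("lid--",t2(242,542),s2(481,377)),("lid-+",t2(79,541),s2(640,348)),
 ("barfar",t2(172,391),s2(565,460)),("barnear",t2(172,482),s2(555,381)),("cup",(317,294.5),(312.5,188.5)),
 ("jar",(314,229),(330,227)),("can",(300,180),(359,273)),("vase",(329,97),(358,366))]:
    x,r=tri((T,*a),(S,*b));P[n]=x;print(n,np.round(x*1000),np.round(r,1))
for k in ("rim","lid"):
    c=[P[k+q] for q in("++","+-","--","-+")];print(k,np.mean(c,0),[round(1000*np.linalg.norm(c[i]-c[i-1])) for i in range(4)])
    print([round(float(np.degrees(np.arctan2(*(c[i]-c[i-1])[1::-1]))),1) for i in range(4)])
print("tool len",np.linalg.norm(P["plain"]-P["paddle"]))
E
```

```text
rim++ [637. 273.  93.] [0.4 0.4]
rim+- [606. 168.  94.] [1. 1.]
rim-+ [507. 316.  93.] [3.3 3.3]
rim-- [474. 212.  96.] [2.1 2.1]
plain [646. 184.  98.] [1.5 1.5]
paddle [478. 285.  98.] [0.8 0.8]
lid++ [ 610. -216.   23.] [1.3 1.3]
lid+- [ 609. -324.   29.] [2.7 2.7]
lid-- [ 472. -324.   24.] [1.9 1.9]
lid-+ [ 471. -215.   21.] [1.1 1.1]
barfar [ 571. -270.   55.] [2.8 2.8]
barnear [ 510. -271.   56.] [2. 2.]
cup [448. -13.  94.] [2.6 2.6]
jar [571.  -7. 121.] [1. 1.]
can [668.  22. 103.] [0.7 0.7]
vase [832. -31. 113.] [1.7 1.7]
rim [0.55605695 0.24202217 0.09402161] [137, 110, 139, 108]
[-18.2, -106.6, 161.3, 72.5]
lid [ 0.54054194 -0.26987695  0.02437169] [139, 107, 138, 109]
[-0.4, -90.4, -179.6, 90.5]
tool len 0.19571982114799696
```

The picture shows the tool crossing the box along its long side, paddle towards the robot. The lid's bar runs along the long side too. The two views agree within about 3 mm. I'll move over the tool now.

```bash
python3 -m jog '[{"wz":1.1,"dx":20,"dy":42,"dz":14,"claw":0.3},{"wz":2.2,"dx":41,"dy":84,"dz":28,"claw":0.3},{"wz":3.3,"dx":62,"dy":126,"dz":42,"claw":0.3},{"wz":4.4,"dx":83,"dy":168,"dz":56,"claw":0.3},{"wz":5.5,"dx":104,"dy":210,"dz":70,"claw":0.3}]' 40
python3 -m jog '[{"wz":1.1,"dx":20,"dy":42,"claw":0.3},{"wz":2.2,"dx":41,"dy":84,"claw":0.3},{"wz":3.3,"dx":62,"dy":126,"claw":0.3},{"wz":4.4,"dx":83,"dy":168,"claw":0.3},{"wz":5.5,"dx":104,"dy":210,"claw":0.3}]'
```

```text
invalid input at $[0]: expected keys wx, wy, wz, dx, dy, dz, claw
invalid input at $[0]: expected keys wx, wy, wz, dx, dy, dz, claw
```

```bash
python3 -m jog '[{"wx":0,"wy":0,"wz":1.1,"dx":20,"dy":42,"dz":14,"claw":0.3},{"wx":0,"wy":0,"wz":2.2,"dx":41,"dy":84,"dz":28,"claw":0.3},{"wx":0,"wy":0,"wz":3.3,"dx":62,"dy":126,"dz":42,"claw":0.3},{"wx":0,"wy":0,"wz":4.4,"dx":83,"dy":168,"dz":56,"claw":0.3},{"wx":0,"wy":0,"wz":5.5,"dx":104,"dy":210,"dz":70,"claw":0.3}]' 40
python3 -m jog '[{"wx":0,"wy":0,"wz":1.1,"dx":20,"dy":42,"dz":0,"claw":0.3},{"wx":0,"wy":0,"wz":2.2,"dx":41,"dy":84,"dz":0,"claw":0.3},{"wx":0,"wy":0,"wz":3.3,"dx":62,"dy":126,"dz":0,"claw":0.3},{"wx":0,"wy":0,"wz":4.4,"dx":83,"dy":168,"dz":0,"claw":0.3},{"wx":0,"wy":0,"wz":5.5,"dx":104,"dy":210,"dz":0,"claw":0.3}]'
```

```text
t: 0.6
tcp_pos: [0.2789, -0.414, 0.3012]
tcp_rot: [[0.658, 0.753, -0.001], [0.753, -0.658, 0.001], [0.0, -0.001, -1.0]]
contact_force: [0.6, 0.2, 0.1]
opening: 0.0257
grasp_force: 0.0
t: 1.1
tcp_pos: [0.3826, -0.2042, 0.301]
tcp_rot: [[0.142, 0.99, -0.0], [0.99, -0.142, -0.0], [-0.0, -0.0, -1.0]]
contact_force: [0.6, -0.4, -0.3]
opening: 0.0256
grasp_force: 0.0
```

```bash
python3 -m jog '[{"wx":0,"wy":0,"wz":1.1,"dx":20,"dy":42,"dz":0,"claw":0.3},{"wx":0,"wy":0,"wz":2.2,"dx":41,"dy":84,"dz":0,"claw":0.3},{"wx":0,"wy":0,"wz":3.3,"dx":62,"dy":126,"dz":0,"claw":0.3},{"wx":0,"wy":0,"wz":4.4,"dx":83,"dy":168,"dz":0,"claw":0.3},{"wx":0,"wy":0,"wz":5.6,"dx":104,"dy":210,"dz":0,"claw":0.3}]'
python3 -m jog '[{"wx":0,"wy":0,"wz":1.1,"dx":20,"dy":42,"dz":0,"claw":0.3},{"wx":0,"wy":0,"wz":2.2,"dx":41,"dy":84,"dz":0,"claw":0.3},{"wx":0,"wy":0,"wz":3.3,"dx":62,"dy":126,"dz":0,"claw":0.3},{"wx":0,"wy":0,"wz":4.4,"dx":83,"dy":168,"dz":0,"claw":0.3},{"wx":0,"wy":0,"wz":5.6,"dx":104,"dy":211,"dz":0,"claw":0.3}]'
python3 - <<'E'
from h import *
m=optics.camera_model("wrist");cv2.imwrite("pics/w1.png",optics.snapshot("wrist"))
np.save("w1.npy",m,allow_pickle=True)
print(m["fov_y"],np.round(m["view"],3).tolist())
o,d=ray(m,320,240);print(o,d)
E
```

```text
t: 1.6
tcp_pos: [0.4866, 0.0055, 0.301]
tcp_rot: [[-0.43, 0.903, -0.0], [0.903, 0.43, -0.001], [-0.0, -0.0, -1.0]]
contact_force: [0.6, -1.0, -0.4]
opening: 0.0255
grasp_force: 0.0
t: 2.1
tcp_pos: [0.5912, 0.2157, 0.3005]
tcp_rot: [[-0.857, 0.515, -0.001], [0.515, 0.857, -0.001], [0.0, -0.001, -1.0]]
contact_force: [0.4, -0.6, 0.8]
opening: 0.0255
grasp_force: 0.0
62.38612734720512 [[0.515, 0.857, -0.001, -0.489], [0.816, -0.49, 0.306, -0.439], [0.262, -0.158, -0.952, 0.326], [0.0, 0.0, 0.0, 1.0]]
[0.52454202 0.25614924 0.44455262] [ 0.26498743 -0.14883243 -0.95269647]
```

View pics/w1.png

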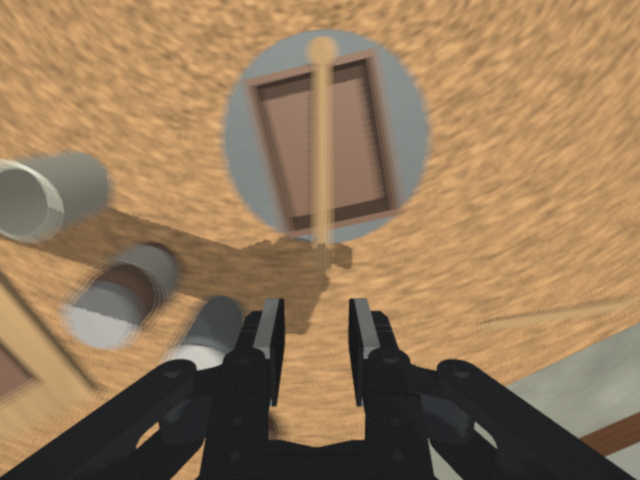

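Wrist view, a little motion-blurred: tool from the paddle (322,38) to the plain end (322,250). Rim corners are at (248,80), (373,50), (398,212) and (288,237).

```bash
python3 - <<'E'
from h import *
m=optics.camera_model("wrist")
for n,u,v,z in[("plain",322,250,.1),("paddle",322,36,.1),("a",248,80,.095),("b",373,50,.095),("c",398,212,.095),("d",288,237,.095),("toolmid",322,140,.104),("tool200",322,200,.104)]:
    print(n,np.round(1000*plane(m,u,v,z)))
E
```

```text
plain [630. 213. 100.]
paddle [477. 301. 100.]
a [474. 233.  95.]
b [505. 332.  95.]
c [635. 289.  95.]
d [605. 191.  95.]
toolmid [545. 261. 104.]
tool200 [589. 236. 104.]
```

```bash
python3 - <<'E'
from h import *
optics.snapshot("wrist")
m=optics.camera_model("wrist");a=optics.snapshot("wrist");s=manip.state();print(s["tcp_pos"],np.round(s["joint_vel"],2))
o,d=ray(m,320,240);print(o,d)
cv2.imwrite("pics/w2.png",cv2.resize(a[0:280,200:500],None,fx=2,fy=2,interpolation=cv2.INTER_CUBIC))
E
```

```text
[0.58937753 0.21939588 0.29964155] [ 3.06 -3.07  3.02  1.93  0.79  1.09 -0.35]
[0.52298819 0.26189295 0.44393134] [ 0.26325254 -0.13873868 -0.95469874]
```

View pics/w2.png

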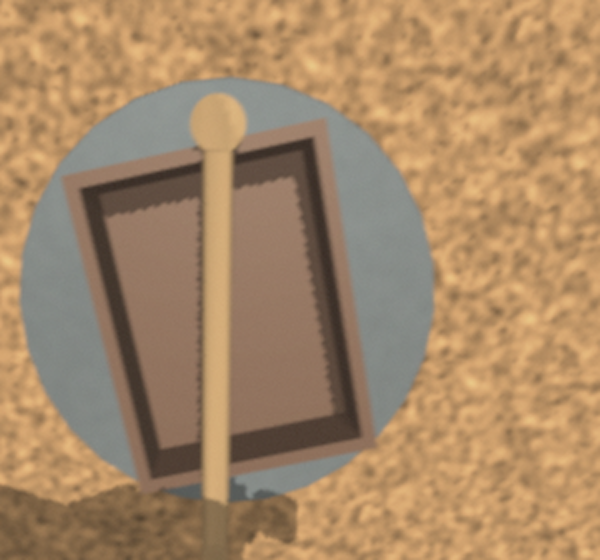

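Now sharp: paddle tip at (309,46) in full-frame pixels. Rim corners are at (231.5,89), (362.5,60), (388,220) and (274,246.5). The tool's axis runs through (308,200).

```bash
python3 - <<'E'
from h import *
optics.snapshot("wrist");optics.snapshot("wrist")
m=optics.camera_model("wrist");a=optics.snapshot("wrist");s=manip.state();print(s["tcp_pos"],np.round(s["joint_vel"],2),s["tcp_rot"].round(3).tolist())
# shift vs previous crop
b=cv2.imread("pics/w2.png");b=cv2.resize(b,(300,280))
r=cv2.matchTemplate(a,b[20:250,30:230],cv2.TM_CCOEFF_NORMED);print(cv2.minMaxLoc(r)[3],"vs",(230,20))
for n,u,v,z in[("paddle",309,46,.1),("a",231.5,89,.095),("b",362.5,60,.095),("c",388,220,.095),("d",274,246.5,.095),("tool75",309,75,.104),("tool200",308,200,.104),("tool250",307.5,250,.104)]:
    print(n,np.round(1000*plane(m,u,v,z)))
V=np.array(m["view"]);f=240/np.tan(np.radians(m["fov_y"]/2))
for p in [(.646,.184,.1),(.478,.285,.1),(.637,.273,.095),(.606,.168,.095),(.507,.316,.095),(.474,.212,.095)]:
    c=V[:3,:3]@p+V[:3,3];print(p,np.round([m["cx"]+f*c[0]/c[2],m["cy"]+f*c[1]/c[2]]))
E
```

```text
[0.59041458 0.21315695 0.30066526] [ 0.99 -1.18  0.57  0.25 -0.01  0.06  0.06] [[-0.854, 0.52, -0.001], [0.52, 0.854, -0.002], [-0.0, -0.002, -1.0]]
(240, 12) vs (230, 20)
paddle [477. 276. 100.]
a [471. 205.  95.]
b [508. 308.  95.]
c [636. 263.  95.]
d [604. 160.  95.]
tool75 [495. 265. 104.]
tool200 [581. 211. 104.]
tool250 [620. 187. 104.]
(0.646, 0.184, 0.1) [319. 272.]
(0.478, 0.285, 0.1) [319.  41.]
(0.637, 0.273, 0.095) [398. 215.]
(0.606, 0.168, 0.095) [282. 244.]
(0.507, 0.316, 0.095) [371.  54.]
(0.474, 0.212, 0.095) [241.  88.]
```

The arm was still settling. Once that shift is allowed for, the wrist view agrees with the triangulation to within about 3 mm, and the tool lies on the gripper's mid-plane. I'll descend.

```bash
python3 -m jog '[{"wx":0,"wy":0,"wz":0,"dx":-3,"dy":2,"dz":-40,"claw":0.3},{"wx":0,"wy":0,"wz":0,"dx":-3,"dy":2,"dz":-80,"claw":0.3},{"wx":0,"wy":0,"wz":0,"dx":-3,"dy":2,"dz":-120,"claw":0.3},{"wx":0,"wy":0,"wz":0,"dx":-3,"dy":2,"dz":-150,"claw":0.3},{"wx":0,"wy":0,"wz":0,"dx":-3,"dy":2,"dz":-170,"claw":0.3}]'
python3 -m jog '[{"wx":0,"wy":0,"wz":0,"dx":0,"dy":0,"dz":0,"claw":0.3},{"wx":0,"wy":0,"wz":0,"dx":0,"dy":0,"dz":0,"claw":0.3},{"wx":0,"wy":0,"wz":0,"dx":0,"dy":0,"dz":0,"claw":0.3},{"wx":0,"wy":0,"wz":0,"dx":0,"dy":0,"dz":0,"claw":0.3},{"wx":0,"wy":0,"wz":0,"dx":0,"dy":0,"dz":0,"claw":0.3}]'
python3 - <<'E'
from h import *
a=optics.snapshot("wrist");s=manip.state();print(s["tcp_pos"])
m=optics.camera_model("wrist")
cv2.imwrite("pics/w3.png",a)
E
```

```text
t: 2.9
tcp_pos: [0.5864, 0.2125, 0.1287]
tcp_rot: [[-0.853, 0.522, -0.003], [0.522, 0.853, -0.004], [0.0, -0.005, -1.0]]
contact_force: [-0.3, 0.7, 0.0]
opening: 0.0256
grasp_force: 0.0
t: 3.4
tcp_pos: [0.5884, 0.2172, 0.1328]
tcp_rot: [[-0.855, 0.519, 0.003], [0.519, 0.855, 0.001], [-0.002, 0.002, -1.0]]
contact_force: [0.2, 0.2, -0.3]
opening: 0.0258
grasp_force: 0.0
[0.58815245 0.21715833 0.13244816]
```

View pics/w3.png

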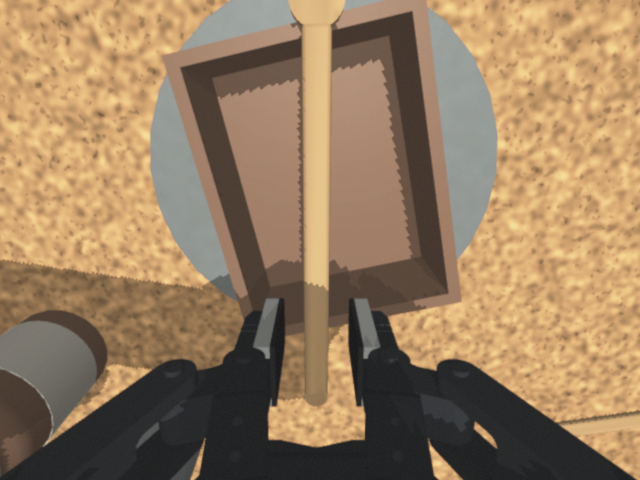

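The tool is centred between the fingers (x≈317); its plain tip is at (316,403). The rim's corners are at (165,57) and (461,300), with the far wall ending near (243,335).

```bash
python3 - <<'E'
from h import *
m=optics.camera_model("wrist")
for n,u,v,z in[("plain",316,403,.102),("a--",165,57,.095),("b-+",427,-4,.095),("c++",461,300,.095),("farwall at left",232,302,.095),("tool",317,200,.104),("inner c",447,292,.095)]:
    print(n,np.round(1000*plane(m,u,v,z)))
V=np.array(m["view"]);f=240/np.tan(np.radians(m["fov_y"]/2))
for p in [(.588,.217,.1),(.588,.217,.085)]:
    c=V[:3,:3]@p+V[:3,3];print(p,np.round([m["cx"]+f*c[0]/c[2],m["cy"]+f*c[1]/c[2]]))
E
```

```text
plain [647. 182. 102.]
a-- [470. 215.  95.]
b-+ [506. 319.  95.]
c++ [636. 274.  95.]
farwall at left [577. 174.  95.]
tool [553. 239. 104.]
inner c [629. 270.  95.]
(0.588, 0.217, 0.1) [315. 282.]
(0.588, 0.217, 0.085) [315. 271.]
```

```bash
python3 -m jog '[{"wx":0,"wy":0,"wz":0,"dx":0,"dy":0,"dz":-15,"claw":0.3},{"wx":0,"wy":0,"wz":0,"dx":0,"dy":0,"dz":-30,"claw":0.3},{"wx":0,"wy":0,"wz":0,"dx":0,"dy":0,"dz":-42,"claw":0.3},{"wx":0,"wy":0,"wz":0,"dx":0,"dy":0,"dz":-46,"claw":0.3},{"wx":0,"wy":0,"wz":0,"dx":0,"dy":0,"dz":-46,"claw":0.3}]'
python3 -m jog '[{"wx":0,"wy":0,"wz":0,"dx":0,"dy":0,"dz":0,"claw":0.3},{"wx":0,"wy":0,"wz":0,"dx":0,"dy":0,"dz":0,"claw":0.1},{"wx":0,"wy":0,"wz":0,"dx":0,"dy":0,"dz":0,"claw":0},{"wx":0,"wy":0,"wz":0,"dx":0,"dy":0,"dz":0,"claw":0},{"wx":0,"wy":0,"wz":0,"dx":0,"dy":0,"dz":0,"claw":0}]' 40
python3 -m jog '[{"wx":0,"wy":0,"wz":0,"dx":0,"dy":0,"dz":0,"claw":0},{"wx":0,"wy":0,"wz":0,"dx":0,"dy":0,"dz":15,"claw":0},{"wx":0,"wy":0,"wz":0,"dx":0,"dy":0,"dz":35,"claw":0},{"wx":0,"wy":0,"wz":0,"dx":0,"dy":0,"dz":60,"claw":0},{"wx":0,"wy":0,"wz":0,"dx":0,"dy":0,"dz":90,"claw":0}]'
```

```text
t: 3.95
tcp_pos: [0.5863, 0.2165, 0.0834]
tcp_rot: [[-0.855, 0.518, -0.003], [0.518, 0.855, -0.001], [0.002, -0.002, -1.0]]
contact_force: [-0.4, 0.0, -0.5]
opening: 0.0252
grasp_force: 0.0
t: 4.45
tcp_pos: [0.5881, 0.2172, 0.086]
tcp_rot: [[-0.855, 0.518, 0.001], [0.518, 0.855, 0.001], [-0.001, 0.001, -1.0]]
contact_force: [0.4, -0.6, 2.3]
opening: 0.0115
grasp_force: 41.5
t: 4.95
tcp_pos: [0.5866, 0.2163, 0.1758]
tcp_rot: [[-0.855, 0.518, -0.002], [0.518, 0.855, -0.001], [0.001, -0.002, -1.0]]
contact_force: [-0.5, 0.5, -0.0]
opening: 0.0109
grasp_force: 41.2
```

The tool is held. I'll raise it, tilt it and carry it over to the cup.

```bash
python3 -m jog '[{"wx":-0.5,"wy":-0.9,"wz":0,"dx":0,"dy":0,"dz":35,"claw":0},{"wx":-1.1,"wy":-1.8,"wz":0,"dx":-5,"dy":-10,"dz":70,"claw":0},{"wx":-1.63,"wy":-2.7,"wz":0,"dx":-10,"dy":-25,"dz":100,"claw":0},{"wx":-2.18,"wy":-3.6,"wz":0,"dx":-20,"dy":-50,"dz":120,"claw":0},{"wx":-2.72,"wy":-4.49,"wz":0,"dx":-33,"dy":-88,"dz":133,"claw":0}]'
python3 -m jog '[{"wx":-0.5,"wy":-0.9,"wz":0,"dx":-12,"dy":-40,"dz":0,"claw":0},{"wx":-1.1,"wy":-1.8,"wz":0,"dx":-26,"dy":-80,"dz":0,"claw":0},{"wx":-1.63,"wy":-2.7,"wz":0,"dx":-40,"dy":-120,"dz":0,"claw":0},{"wx":-2.18,"wy":-3.6,"wz":0,"dx":-52,"dy":-150,"dz":0,"claw":0},{"wx":-2.72,"wy":-4.49,"wz":0,"dx":-60,"dy":-170,"dz":0,"claw":0}]'
python3 -m jog '[{"wx":0,"wy":0,"wz":0,"dx":0,"dy":0,"dz":0,"claw":0},{"wx":0,"wy":0,"wz":0,"dx":0,"dy":0,"dz":0,"claw":0},{"wx":0,"wy":0,"wz":0,"dx":0,"dy":0,"dz":0,"claw":0},{"wx":0,"wy":0,"wz":0,"dx":0,"dy":0,"dz":0,"claw":0},{"wx":0,"wy":0,"wz":0,"dx":0,"dy":0,"dz":0,"claw":0}]'
python3 - <<'E'
from h import *
a=optics.snapshot("top");b=optics.snapshot("scene");s=manip.state();print(s["joint_positions"].round())
k=lambda im,x,y:cv2.resize(im[y:y+200,x:x+200],None,fx=2,fy=2,interpolation=cv2.INTER_CUBIC)
cv2.imwrite("pics/c4.png",np.hstack([k(a,220,180),k(b,220,60)]))
E
```

```text
t: 5.45
tcp_pos: [0.5549, 0.1324, 0.3123]
tcp_rot: [[-0.727, 0.513, 0.456], [0.438, 0.858, -0.267], [-0.528, 0.005, -0.849]]
contact_force: [-0.4, -0.4, -0.2]
opening: 0.0108
grasp_force: 41.2
t: 5.95
tcp_pos: [0.4928, -0.0433, 0.309]
tcp_rot: [[-0.387, 0.522, 0.761], [0.235, 0.853, -0.466], [-0.892, -0.001, -0.453]]
contact_force: [-0.2, -1.0, 0.5]
opening: 0.0109
grasp_force: 41.2
t: 6.45
tcp_pos: [0.4964, -0.0389, 0.3096]
tcp_rot: [[-0.391, 0.518, 0.761], [0.239, 0.855, -0.459], [-0.889, 0.003, -0.458]]
contact_force: [-0.7, 0.7, -0.1]
opening: 0.0108
grasp_force: 41.2
[ 20. -17. -45. 142.  78.  40. -29.]
```

View pics/c4.png

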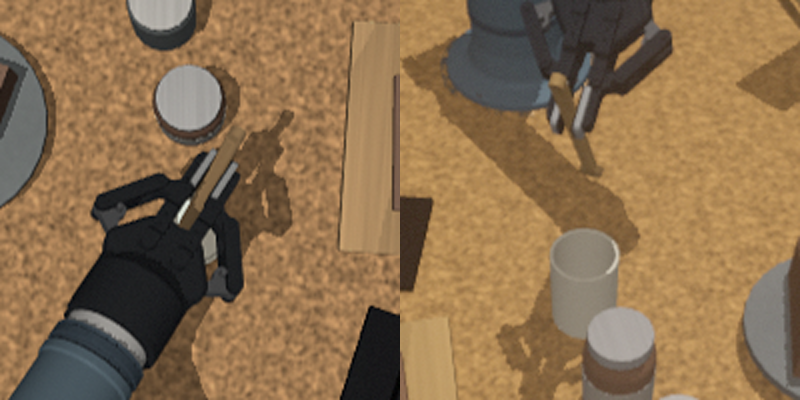

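The tool is held and tilted over the cup (cup rim in the scene view at about (312,187.5)). Joint 4 is close to its limit, so I'll yaw the hand to bring the wrist farther out.

```bash
python3 -m jog '[{"wx":0,"wy":0,"wz":-1.3,"dx":-6,"dy":-5,"dz":0,"claw":0},{"wx":0,"wy":0,"wz":-2.6,"dx":-12,"dy":-10,"dz":0,"claw":0},{"wx":0,"wy":0,"wz":-3.9,"dx":-18,"dy":-15,"dz":0,"claw":0},{"wx":0,"wy":0,"wz":-5.2,"dx":-24,"dy":-20,"dz":0,"claw":0},{"wx":0,"wy":0,"wz":-6.5,"dx":-29,"dy":-23,"dz":0,"claw":0}]'
python3 -m jog '[{"wx":0,"wy":0,"wz":0,"dx":0,"dy":0,"dz":0,"claw":0},{"wx":0,"wy":0,"wz":0,"dx":0,"dy":0,"dz":-15,"claw":0},{"wx":0,"wy":0,"wz":0,"dx":0,"dy":0,"dz":-30,"claw":0},{"wx":0,"wy":0,"wz":0,"dx":0,"dy":0,"dz":-40,"claw":0},{"wx":0,"wy":0,"wz":0,"dx":0,"dy":0,"dz":-40,"claw":0}]'
python3 -m jog '[{"wx":0,"wy":0,"wz":0,"dx":0,"dy":0,"dz":0,"claw":0},{"wx":0,"wy":0,"wz":0,"dx":0,"dy":0,"dz":0,"claw":0},{"wx":0,"wy":0,"wz":0,"dx":0,"dy":0,"dz":0,"claw":0}]'
python3 - <<'E'
from h import *
a=optics.snapshot("top");b=optics.snapshot("scene");s=manip.state();print(s["joint_positions"].round())
k=lambda im,x,y:cv2.resize(im[y:y+133,x:x+133],None,fx=3,fy=3,interpolation=cv2.INTER_CUBIC)
cv2.imwrite("pics/c5.png",np.hstack([k(a,250,220),k(b,250,100)]))
S=optics.camera_model("scene");T=optics.camera_model("top")
print("cup",plane(S,312.3,188,.1),plane(T,317,294.5,.1))
z=s["tcp_rot"][:,2];x=s["tcp_rot"][:,0];B=s["tcp_pos"]-.0135*z+.131*x;print("bottom",B,"axis",x)
for m in (S,T):
    V=np.array(m["view"]);f=240/np.tan(np.radians(m["fov_y"]/2));c=V[:3,:3]@B+V[:3,3];print("pred",m["cx"]+f*c[0]/c[2],m["cy"]+f*c[1]/c[2])
E
```

```text
t: 7.05
tcp_pos: [0.4657, -0.0629, 0.3082]
tcp_rot: [[-0.154, 0.943, 0.295], [0.433, 0.333, -0.838], [-0.888, -0.001, -0.459]]
contact_force: [-0.1, -0.2, -0.5]
opening: 0.0111
grasp_force: 41.2
t: 7.55
tcp_pos: [0.4649, -0.064, 0.2672]
tcp_rot: [[-0.158, 0.941, 0.3], [0.431, 0.339, -0.836], [-0.889, -0.003, -0.459]]
contact_force: [-0.3, -0.3, -0.0]
opening: 0.0112
grasp_force: 41.2
t: 7.85
tcp_pos: [0.4662, -0.0632, 0.2692]
tcp_rot: [[-0.153, 0.941, 0.301], [0.432, 0.338, -0.836], [-0.889, 0.002, -0.458]]
contact_force: [-0.1, -0.8, -0.1]
opening: 0.0114
grasp_force: 41.2
[ 17.  16. -55. 126.  68.  90. -52.]
cup [ 0.45265418 -0.01158768  0.1       ] [ 0.44751712 -0.01530363  0.1       ]
bottom [0.44191278 0.00453856 0.15864777] axis [-0.15383903  0.43165093 -0.88882564]
pred 319.0780107905304 162.78869395070862
pred 305.509588307755 296.8694354376988
```

View pics/c5.png

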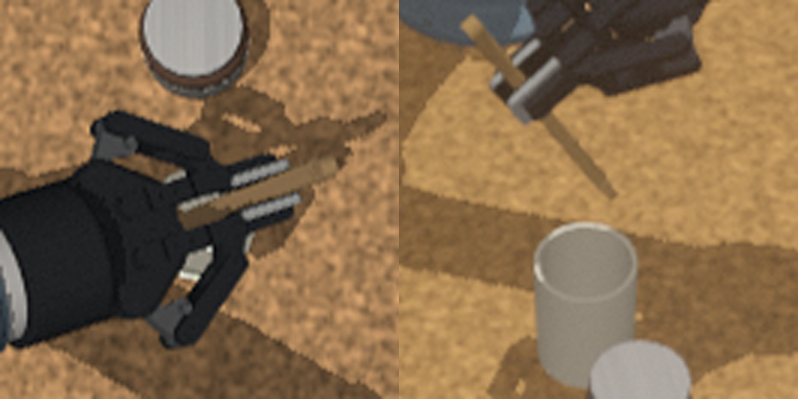

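The scene view shows the tool's lower end at about (321,165), against (319,163) predicted, directly above the cup. I'll lower it in.

```bash
python3 -m jog '[{"wx":0,"wy":0,"wz":0,"dx":1,"dy":-2,"dz":-12,"claw":0},{"wx":0,"wy":0,"wz":0,"dx":1,"dy":-2,"dz":-28,"claw":0},{"wx":0,"wy":0,"wz":0,"dx":1,"dy":-2,"dz":-46,"claw":0},{"wx":0,"wy":0,"wz":0,"dx":1,"dy":-2,"dz":-62,"claw":0},{"wx":0,"wy":0,"wz":0,"dx":1,"dy":-2,"dz":-75,"claw":0}]'
python3 -m jog '[{"wx":0,"wy":0,"wz":0,"dx":0,"dy":0,"dz":-12,"claw":0},{"wx":0,"wy":0,"wz":0,"dx":0,"dy":0,"dz":-25,"claw":0},{"wx":0,"wy":0,"wz":0,"dx":0,"dy":0,"dz":-40,"claw":0},{"wx":0,"wy":0,"wz":0,"dx":0,"dy":0,"dz":-50,"claw":0},{"wx":0,"wy":0,"wz":0,"dx":0,"dy":0,"dz":-53,"claw":0}]'
python3 -m jog '[{"wx":0,"wy":0,"wz":0,"dx":0,"dy":0,"dz":0,"claw":0},{"wx":0,"wy":0,"wz":0,"dx":0,"dy":0,"dz":0,"claw":0},{"wx":0,"wy":0,"wz":0,"dx":0,"dy":0,"dz":0,"claw":0}]'
python3 - <<'E'
from h import *
a=optics.snapshot("top");b=optics.snapshot("scene");c=optics.snapshot("wrist")
k=lambda im,x,y:cv2.resize(im[y:y+133,x:x+133],None,fx=3,fy=3,interpolation=cv2.INTER_CUBIC)
cv2.imwrite("pics/c6.png",np.hstack([cv2.resize(c,(532,399)),k(b,250,100)[:,:268]]))
E
```

```text
t: 8.45
tcp_pos: [0.4665, -0.0658, 0.1913]
tcp_rot: [[-0.156, 0.941, 0.299], [0.432, 0.338, -0.836], [-0.888, -0.002, -0.459]]
contact_force: [0.5, 0.4, -0.4]
opening: 0.0112
grasp_force: 41.2
t: 8.95
tcp_pos: [0.4664, -0.0656, 0.1388]
tcp_rot: [[-0.157, 0.941, 0.299], [0.431, 0.338, -0.837], [-0.888, -0.002, -0.459]]
contact_force: [0.0, 0.2, -0.3]
opening: 0.0108
grasp_force: 41.2
t: 9.25
tcp_pos: [0.4673, -0.0652, 0.1409]
tcp_rot: [[-0.154, 0.941, 0.301], [0.432, 0.338, -0.836], [-0.889, 0.001, -0.458]]
contact_force: [-0.2, 0.1, -0.5]
opening: 0.0111
grasp_force: 41.2
```

View pics/c6.png

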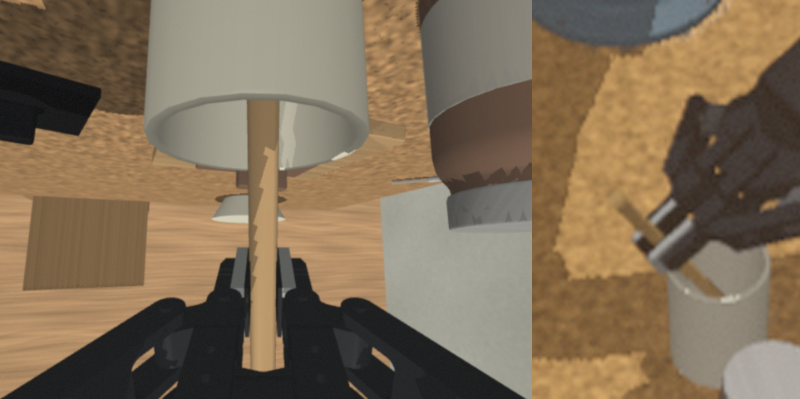

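The tool is well inside the cup with no contact force. I'll release it and back out along the fingers.

```bash
python3 -m jog '[{"wx":0,"wy":0,"wz":0,"dx":0,"dy":0,"dz":0,"claw":0.4},{"wx":0,"wy":0,"wz":0,"dx":0,"dy":0,"dz":0,"claw":0.4},{"wx":0,"wy":0,"wz":0,"dx":0,"dy":0,"dz":0,"claw":0.4},{"wx":0,"wy":0,"wz":0,"dx":0,"dy":0,"dz":0,"claw":0.4},{"wx":0,"wy":0,"wz":0,"dx":0,"dy":0,"dz":0,"claw":0.4}]'
python3 -m jog '[{"wx":0,"wy":0,"wz":0,"dx":-3,"dy":8,"dz":5,"claw":0.4},{"wx":0,"wy":0,"wz":0,"dx":-9,"dy":25,"dz":14,"claw":0.4},{"wx":0,"wy":0,"wz":0,"dx":-15,"dy":42,"dz":23,"claw":0.4},{"wx":0,"wy":0,"wz":0,"dx":-24,"dy":67,"dz":37,"claw":0.4},{"wx":0,"wy":0,"wz":0,"dx":-30,"dy":84,"dz":60,"claw":0.4}]'
python3 -m jog '[{"wx":0,"wy":0,"wz":0,"dx":0,"dy":10,"dz":40,"claw":0.4},{"wx":0,"wy":0,"wz":0,"dx":0,"dy":20,"dz":80,"claw":0.4},{"wx":0,"wy":0,"wz":0,"dx":0,"dy":30,"dz":120,"claw":0.4},{"wx":0,"wy":0,"wz":0,"dx":0,"dy":30,"dz":150,"claw":0.4},{"wx":0,"wy":0,"wz":0,"dx":0,"dy":30,"dz":160,"claw":0.4}]'
python3 - <<'E'
from h import *
a=optics.snapshot("top");b=optics.snapshot("scene")
k=lambda im,x,y:cv2.resize(im[y:y+200,x:x+200],None,fx=2,fy=2,interpolation=cv2.INTER_CUBIC)
cv2.imwrite("pics/c7.png",np.hstack([k(a,220,180),k(b,220,80)]))
E
```

```text
t: 9.9
tcp_pos: [0.4669, -0.0654, 0.1403]
tcp_rot: [[-0.155, 0.941, 0.3], [0.432, 0.338, -0.836], [-0.889, -0.0, -0.459]]
contact_force: [-0.1, 0.3, 0.4]
opening: 0.0344
grasp_force: 0.0
t: 10.4
tcp_pos: [0.4358, 0.0204, 0.2001]
tcp_rot: [[-0.158, 0.941, 0.301], [0.432, 0.34, -0.836], [-0.888, -0.002, -0.46]]
contact_force: [0.5, 0.1, 0.7]
opening: 0.0344
grasp_force: 0.0
t: 10.9
tcp_pos: [0.4371, 0.0509, 0.3639]
tcp_rot: [[-0.15, 0.94, 0.305], [0.433, 0.34, -0.835], [-0.889, 0.006, -0.458]]
contact_force: [-0.1, 0.0, -0.9]
opening: 0.0342
grasp_force: 0.0
```

View pics/c7.png

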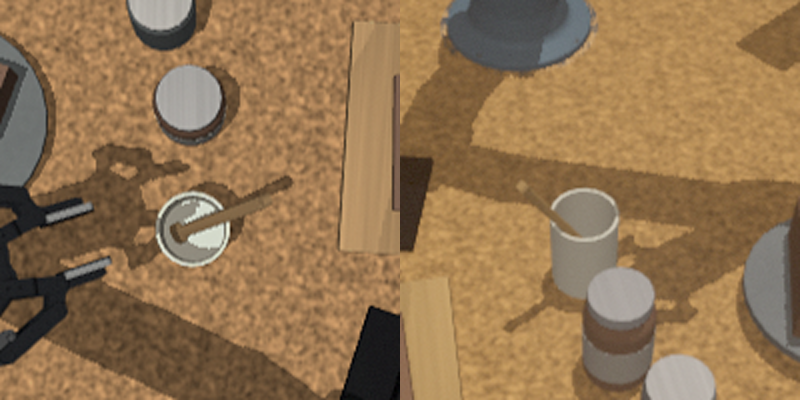

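The tool now stands leaning in the cup, and the cup has not moved. Picture budget is used up, so the rest goes by image code and numbers. I'll go to the lid.

```bash
python3 -m jog '[{"wx":0.98,"wy":0.35,"wz":0,"dx":10,"dy":-10,"dz":0,"claw":0.7},{"wx":1.97,"wy":0.71,"wz":0,"dx":20,"dy":-30,"dz":0,"claw":0.7},{"wx":2.95,"wy":1.06,"wz":0,"dx":30,"dy":-65,"dz":0,"claw":0.7},{"wx":3.94,"wy":1.42,"wz":0,"dx":40,"dy":-105,"dz":0,"claw":0.7},{"wx":4.92,"wy":1.77,"wz":0,"dx":50,"dy":-150,"dz":0,"claw":0.7}]' 60
python3 -m jog '[{"wx":0.98,"wy":0.35,"wz":0,"dx":10,"dy":-40,"dz":0,"claw":0.7},{"wx":1.97,"wy":0.71,"wz":0,"dx":20,"dy":-80,"dz":0,"claw":0.7},{"wx":2.95,"wy":1.06,"wz":0,"dx":30,"dy":-120,"dz":0,"claw":0.7},{"wx":3.94,"wy":1.42,"wz":0,"dx":40,"dy":-150,"dz":0,"claw":0.7},{"wx":4.92,"wy":1.77,"wz":0,"dx":53,"dy":-170,"dz":0,"claw":0.7}]'
python3 -m jog '[{"wx":0,"wy":0,"wz":1.2,"dx":0,"dy":0,"dz":-10,"claw":0.7},{"wx":0,"wy":0,"wz":2.4,"dx":0,"dy":0,"dz":-30,"claw":0.7},{"wx":0,"wy":0,"wz":3.6,"dx":0,"dy":0,"dz":-60,"claw":0.7},{"wx":0,"wy":0,"wz":4.8,"dx":0,"dy":0,"dz":-80,"claw":0.7},{"wx":0,"wy":0,"wz":6,"dx":0,"dy":0,"dz":-90,"claw":0.7}]'
```

```text
t: 11.5
tcp_pos: [0.4865, -0.1016, 0.3596]
tcp_rot: [[-0.291, 0.94, 0.176], [0.805, 0.34, -0.486], [-0.517, 0.001, -0.856]]
contact_force: [1.7, -0.4, 0.0]
opening: 0.0595
grasp_force: 0.0
t: 12.0
tcp_pos: [0.5381, -0.2751, 0.3575]
tcp_rot: [[-0.333, 0.943, -0.007], [0.943, 0.333, 0.006], [0.008, -0.004, -1.0]]
contact_force: [1.1, 0.1, 0.0]
opening: 0.0598
grasp_force: 0.0
t: 12.5
tcp_pos: [0.5369, -0.2701, 0.264]
tcp_rot: [[-0.829, 0.559, -0.01], [0.559, 0.829, 0.005], [0.012, -0.001, -1.0]]
contact_force: [-0.8, -0.2, -0.3]
opening: 0.0599
grasp_force: 0.0
```

```bash
python3 -m jog '[{"wx":0,"wy":0,"wz":1.2,"dx":0,"dy":0,"dz":0,"claw":0.7},{"wx":0,"wy":0,"wz":2.4,"dx":0,"dy":0,"dz":0,"claw":0.7},{"wx":0,"wy":0,"wz":3.6,"dx":0,"dy":0,"dz":0,"claw":0.7},{"wx":0,"wy":0,"wz":4.8,"dx":0,"dy":0,"dz":0,"claw":0.7},{"wx":0,"wy":0,"wz":5.65,"dx":0,"dy":0,"dz":0,"claw":0.7}]'
python3 -m jog '[{"wx":0,"wy":0,"wz":0,"dx":0,"dy":0,"dz":0,"claw":0.7},{"wx":0,"wy":0,"wz":0,"dx":0,"dy":0,"dz":0,"claw":0.7},{"wx":0,"wy":0,"wz":0,"dx":0,"dy":0,"dz":0,"claw":0.7},{"wx":0,"wy":0,"wz":0,"dx":0,"dy":0,"dz":0,"claw":0.7},{"wx":0,"wy":0,"wz":0,"dx":0,"dy":0,"dz":0,"claw":0.7}]'
python3 - <<'E'
from h import *
m=optics.camera_model("wrist");a=optics.snapshot("wrist");cv2.imwrite("pics/w8.png",a)
b=optics.snapshot("top");cv2.imwrite("pics/t8.png",b)
print(manip.state()["joint_positions"].round(1))
V=np.array(m["view"]);f=240/np.tan(np.radians(m["fov_y"]/2))
for p in [(.61,-.216,.028),(.61,-.324,.028),(.471,-.324,.028),(.471,-.215,.028),(.5405,-.27,.06),(.571,-.27,.06),(.51,-.27,.06)]:
    c=V[:3,:3]@p+V[:3,3];u,v=m["cx"]+f*c[0]/c[2],m["cy"]+f*c[1]/c[2];print(p,round(u),round(v), a[int(np.clip(v,0,479)),int(np.clip(u,0,639))])
# lid segmentation in Lab
hsv=cv2.cvtColor(a,cv2.COLOR_BGR2HSV)
for q in [(320,100),(320,150),(250,150),(400,150),(100,150)]: print(q,hsv[q[1],q[0]],a[q[1],q[0]])
E
```

```text
t: 13.0
tcp_pos: [0.5383, -0.2705, 0.2668]
tcp_rot: [[-1.0, 0.002, -0.006], [0.002, 1.0, 0.003], [0.006, 0.003, -1.0]]
contact_force: [0.3, 0.2, 0.8]
opening: 0.06
grasp_force: 0.0
t: 13.5
tcp_pos: [0.5399, -0.2713, 0.2702]
tcp_rot: [[-1.0, 0.006, -0.001], [0.006, 1.0, -0.001], [0.001, -0.001, -1.0]]
contact_force: [0.3, 0.0, -0.2]
opening: 0.0599
grasp_force: 0.0
[ 56.2  20.2 -41.4  93.9  14.   71.2 101.7]
(0.61, -0.216, 0.028) 370 263 [ 88 118 147]
(0.61, -0.324, 0.028) 266 263 [ 63  87 106]
(0.471, -0.324, 0.028) 260 124 [ 64  85 104]
(0.471, -0.215, 0.028) 376 123 [ 89 123 150]
(0.5405, -0.27, 0.06) 318 204 [ 87 106 134]
(0.571, -0.27, 0.06) 318 236 [54 65 83]
(0.51, -0.27, 0.06) 318 170 [58 69 89]
(320, 100) [ 17 107 186] [108 152 186]
(320, 150) [ 13  87 140] [ 92 112 140]
(250, 150) [ 17 104 118] [ 70  97 118]
(400, 150) [ 17 108 192] [111 157 192]
(100, 150) [ 16 119 199] [106 155 199]
```

```bash
cat > seg.py <<'E'
from h import *
def lidpoly(a,roi,hmax=14,smax=98):
    x0,y0,x1,y1=roi;g=cv2.medianBlur(a,3)[y0:y1,x0:x1];h=cv2.cvtColor(g,cv2.COLOR_BGR2HSV)
    k=((h[...,0]<=hmax)&(h[...,0]>3)&(h[...,1]<=smax)).astype(np.uint8)
    k=cv2.morphologyEx(k,cv2.MORPH_CLOSE,np.ones((7,7)));k=cv2.morphologyEx(k,cv2.MORPH_OPEN,np.ones((5,5)))
    c=max(cv2.findContours(k,0,2)[0],key=cv2.contourArea)
    return c[:,0]+[x0,y0],cv2.contourArea(c),cv2.boxPoints(cv2.minAreaRect(c))+[x0,y0]
E
python3 - <<'E'
from seg import *
m=optics.camera_model("wrist");a=cv2.imread("pics/w8.png")
for hm in(13,14,15):
    c,A,b=lidpoly(a,(180,60,460,300),hm);print(hm,A,b.round(1).tolist(),[np.round(1000*plane(m,u,v,.028)[:2],1).tolist() for u,v in b])
# bar row profile at v=204 : brightness across u
g=a.astype(int).sum(2)//3
for v in (185,205,225): print(v,g[v,290:350].tolist())
T=optics.camera_model("top");t=cv2.imread("pics/t8.png")
E
```

```text
13 15100.0 [[260.0, 123.0], [375.0, 123.0], [375.0, 261.0], [260.0, 261.0]] [[470.2, -323.7], [470.7, -216.2], [608.4, -210.7], [607.8, -330.4]]
14 15178.5 [[260.0, 123.0], [375.0, 123.0], [375.0, 261.0], [260.0, 261.0]] [[470.2, -323.7], [470.7, -216.2], [608.4, -210.7], [607.8, -330.4]]
15 15248.5 [[260.0, 122.0], [375.0, 122.0], [375.0, 262.0], [260.0, 262.0]] [[469.3, -323.7], [469.8, -216.3], [609.6, -210.7], [608.9, -330.4]]
185 [111, 110, 110, 110, 111, 113, 111, 111, 112, 113, 111, 110, 113, 112, 110, 98, 75, 69, 69, 71, 85, 96, 104, 106, 108, 108, 110, 110, 110, 110, 112, 113, 111, 110, 105, 95, 90, 98, 111, 112, 112, 114, 112, 113, 113, 112, 113, 113, 113, 113, 114, 112, 111, 114, 113, 112, 114, 114, 113, 113]
205 [110, 109, 111, 110, 110, 111, 111, 112, 110, 111, 111, 111, 111, 111, 110, 99, 73, 70, 68, 71, 82, 95, 102, 106, 108, 107, 107, 109, 110, 109, 109, 109, 110, 107, 100, 92, 90, 99, 110, 110, 111, 112, 113, 112, 111, 111, 113, 110, 111, 111, 112, 111, 111, 110, 111, 111, 110, 113, 112, 113]
225 [107, 108, 108, 108, 109, 108, 108, 108, 108, 109, 108, 109, 109, 108, 106, 95, 75, 69, 67, 69, 80, 92, 101, 105, 108, 106, 108, 106, 106, 107, 107, 107, 108, 105, 100, 90, 93, 106, 108, 110, 110, 109, 109, 108, 109, 109, 109, 110, 110, 109, 108, 110, 108, 109, 108, 109, 107, 109, 108, 108]
```

The lid's centre is (540,-270), yaw ≈0 and bar mid y≈-270, so it is well centred. I'll descend to the bar.

```bash
python3 -m jog '[{"wx":0,"wy":0,"wz":0,"dx":0,"dy":1,"dz":-40,"claw":0.7},{"wx":0,"wy":0,"wz":0,"dx":0,"dy":1,"dz":-80,"claw":0.7},{"wx":0,"wy":0,"wz":0,"dx":0,"dy":1,"dz":-120,"claw":0.7},{"wx":0,"wy":0,"wz":0,"dx":0,"dy":1,"dz":-150,"claw":0.7},{"wx":0,"wy":0,"wz":0,"dx":0,"dy":1,"dz":-170,"claw":0.7}]'
python3 -m jog '[{"wx":0,"wy":0,"wz":0,"dx":0,"dy":0,"dz":0,"claw":0.6},{"wx":0,"wy":0,"wz":0,"dx":0,"dy":0,"dz":-18,"claw":0.6},{"wx":0,"wy":0,"wz":0,"dx":0,"dy":0,"dz":-36,"claw":0.6},{"wx":0,"wy":0,"wz":0,"dx":0,"dy":0,"dz":-52,"claw":0.6},{"wx":0,"wy":0,"wz":0,"dx":0,"dy":0,"dz":-62,"claw":0.6}]'
python3 -m jog '[{"wx":0,"wy":0,"wz":0,"dx":0,"dy":0,"dz":-1,"claw":0.6},{"wx":0,"wy":0,"wz":0,"dx":0,"dy":0,"dz":-1,"claw":0.6},{"wx":0,"wy":0,"wz":0,"dx":0,"dy":0,"dz":-1,"claw":0.6},{"wx":0,"wy":0,"wz":0,"dx":0,"dy":0,"dz":-1,"claw":0.6},{"wx":0,"wy":0,"wz":0,"dx":0,"dy":0,"dz":-1,"claw":0.6}]'
```

```text
t: 14.1
tcp_pos: [0.5382, -0.27, 0.0974]
tcp_rot: [[-1.0, 0.006, -0.004], [0.006, 1.0, 0.001], [0.004, 0.001, -1.0]]
contact_force: [-0.1, -0.5, -0.7]
opening: 0.0598
grasp_force: 0.0
t: 14.6
tcp_pos: [0.539, -0.2702, 0.0364]
tcp_rot: [[-1.0, 0.006, -0.003], [0.006, 1.0, -0.0], [0.003, -0.0, -1.0]]
contact_force: [-0.1, -0.2, 0.4]
opening: 0.0513
grasp_force: 0.0
t: 15.1
tcp_pos: [0.5405, -0.2707, 0.038]
tcp_rot: [[-1.0, 0.006, 0.0], [0.006, 1.0, -0.001], [-0.0, -0.001, -1.0]]
contact_force: [0.1, -0.5, 0.5]
opening: 0.0514
grasp_force: 0.0
```

```bash
python3 -m jog '[{"wx":0,"wy":0,"wz":0,"dx":0,"dy":0,"dz":-3,"claw":0.4},{"wx":0,"wy":0,"wz":0,"dx":0,"dy":0,"dz":-3,"claw":0.2},{"wx":0,"wy":0,"wz":0,"dx":0,"dy":0,"dz":-3,"claw":0},{"wx":0,"wy":0,"wz":0,"dx":0,"dy":0,"dz":-3,"claw":0},{"wx":0,"wy":0,"wz":0,"dx":0,"dy":0,"dz":-3,"claw":0}]' 60
python3 -m jog '[{"wx":0,"wy":0,"wz":0,"dx":0,"dy":0,"dz":0,"claw":0},{"wx":0,"wy":0,"wz":0,"dx":0,"dy":0,"dz":0,"claw":0},{"wx":0,"wy":0,"wz":0,"dx":0,"dy":0,"dz":0,"claw":0},{"wx":0,"wy":0,"wz":0,"dx":0,"dy":0,"dz":3,"claw":0},{"wx":0,"wy":0,"wz":0,"dx":0,"dy":0,"dz":10,"claw":0}]'
python3 -m jog '[{"wx":0,"wy":0,"wz":0,"dx":0,"dy":0,"dz":15,"claw":0},{"wx":0,"wy":0,"wz":0,"dx":0,"dy":0,"dz":40,"claw":0},{"wx":0,"wy":0,"wz":0,"dx":0,"dy":0,"dz":70,"claw":0},{"wx":0,"wy":0,"wz":0,"dx":0,"dy":0,"dz":100,"claw":0},{"wx":0,"wy":0,"wz":0,"dx":0,"dy":0,"dz":130,"claw":0}]'
```

```text
t: 15.6
tcp_pos: [0.5399, -0.2702, 0.0342]
tcp_rot: [[-1.0, 0.006, -0.001], [0.006, 1.0, -0.001], [0.001, -0.001, -1.0]]
contact_force: [-0.2, 0.3, -0.3]
opening: 0.0152
grasp_force: 60.8
t: 16.1
tcp_pos: [0.5384, -0.2702, 0.0432]
tcp_rot: [[-1.0, 0.006, -0.004], [0.006, 1.0, 0.0], [0.004, 0.0, -1.0]]
contact_force: [-0.7, -0.5, -3.1]
opening: 0.015
grasp_force: 60.3
t: 16.6
tcp_pos: [0.5399, -0.2702, 0.1765]
tcp_rot: [[-1.0, 0.005, -0.0], [0.005, 1.0, -0.001], [0.0, -0.001, -1.0]]
contact_force: [1.3, -0.1, -3.0]
opening: 0.015
grasp_force: 60.2
```

```bash
cat > fit.py <<'E'
from h import *
from scipy.optimize import minimize
def proj(m,P):
    V=np.array(m["view"]);f=240/np.tan(np.radians(m["fov_y"]/2));c=P@V[:3,:3].T+V[:3,3];return np.c_[m["cx"]+f*c[:,0]/c[:,2],m["cy"]+f*c[:,1]/c[:,2]]
def grad(im,s=1.2):
    g=cv2.GaussianBlur(im,(0,0),s).astype(np.float32)
    return np.stack([cv2.Scharr(g,cv2.CV_32F,1,0),cv2.Scharr(g,cv2.CV_32F,0,1)],-1) # h,w,3,2
def samp(G,uv):
    return cv2.remap(G.reshape(*G.shape[:2],6)[...,:4].copy(),uv[:,0:1].astype(np.float32),uv[:,1:2].astype(np.float32),1)[:,0]
def score(G,m,segs):
    t=0
    for a,b in segs:
        s=np.linspace(.05,.95,60)[:,None];uv=proj(m,a+(b-a)*s);d=uv[-1]-uv[0];n=np.array([-d[1],d[0]])/np.linalg.norm(d)
        g=np.stack([cv2.remap(np.ascontiguousarray(G[:,:,c,:]),uv[:,:1].astype(np.float32),uv[:,1:].astype(np.float32),1)[:,0]@n for c in range(3)],-1)
        t+=np.sqrt(np.abs(g.mean(0)).sum())
    return t
def rect(x,y,z,yaw,L,W):
    c,s=np.cos(yaw),np.sin(yaw);Q=np.array([[1,1],[1,-1],[-1,-1],[-1,1]])*[L/2,W/2]
    return np.c_[x+Q[:,0]*c-Q[:,1]*s,y+Q[:,0]*s+Q[:,1]*c,np.full(4,z)]
def segs(R,idx=(0,1,2,3)): return [(R[i],R[(i+1)%4]) for i in idx]
def fit(fn,views,p0,sc):
    best=None
    for k in range(12):
        r=np.random.default_rng(k).normal(size=len(p0))*.8*(k>0)
        o=minimize(lambda q:-sum(score(G,m,fn(np.array(p0)+q*sc)) for G,m in views),r,method="Nelder-Mead",options=dict(xatol=.02,fatol=1e-3))
        if best is None or o.fun<best.fun:best=o
    return np.array(p0)+best.x*sc,-best.fun
E
python3 - <<'E'
from fit import *
cv2.imwrite("pics/s8.png",optics.snapshot("scene"))
T=optics.camera_model("top");S=optics.camera_model("scene")
vt=(grad(cv2.imread("pics/t8.png")),T);vs=(grad(cv2.imread("pics/s8.png")),S)
box=lambda p:segs(rect(p[0],p[1],.095,p[2],.14,.11))+segs(rect(p[0],p[1],.095,p[2],.128,.098))
sc=np.array([.004,.004,np.radians(2)]);p0=[.5555,.242,np.radians(-17.7)]
for n,v in(("both",[vt,vs]),("top",[vt]),("scene",[vs])):
    p,f=fit(box,v,p0,sc);print(n,p[:2].round(4),np.degrees(p[2]).round(2),round(float(f),1))
E
```

```text
both [0.5548 0.2415] -19.01 459.6
top [0.554  0.2407] -18.73 243.7
scene [0.5572 0.2441] -19.45 229.8
```

```bash
python3 -m jog '[{"wx":0,"wy":0,"wz":0,"dx":0,"dy":0,"dz":20,"claw":0},{"wx":0,"wy":0,"wz":0,"dx":1,"dy":5,"dz":50,"claw":0},{"wx":0,"wy":0,"wz":0,"dx":2,"dy":20,"dz":80,"claw":0},{"wx":0,"wy":0,"wz":-0.2,"dx":3,"dy":45,"dz":105,"claw":0},{"wx":0,"wy":0,"wz":-0.4,"dx":4,"dy":75,"dz":120,"claw":0}]'
python3 -m jog '[{"wx":0,"wy":0,"wz":-0.2,"dx":1,"dy":35,"dz":0,"claw":0},{"wx":0,"wy":0,"wz":-0.4,"dx":2,"dy":70,"dz":0,"claw":0},{"wx":0,"wy":0,"wz":-0.6,"dx":3,"dy":105,"dz":0,"claw":0},{"wx":0,"wy":0,"wz":-0.8,"dx":4,"dy":140,"dz":0,"claw":0},{"wx":0,"wy":0,"wz":-1,"dx":5,"dy":175,"dz":0,"claw":0}]'
python3 -m jog '[{"wx":0,"wy":0,"wz":-0.3,"dx":1,"dy":35,"dz":0,"claw":0},{"wx":0,"wy":0,"wz":-0.6,"dx":2,"dy":70,"dz":0,"claw":0},{"wx":0,"wy":0,"wz":-0.9,"dx":3,"dy":105,"dz":0,"claw":0},{"wx":0,"wy":0,"wz":-1.2,"dx":4,"dy":140,"dz":0,"claw":0},{"wx":0,"wy":0,"wz":-1.5,"dx":5,"dy":170,"dz":0,"claw":0}]'
```

```text
t: 17.15
tcp_pos: [0.5448, -0.196, 0.2976]
tcp_rot: [[-0.999, 0.051, 0.003], [0.051, 0.999, -0.003], [-0.004, -0.003, -1.0]]
contact_force: [1.1, 0.5, -3.7]
opening: 0.0146
grasp_force: 60.3
t: 17.65
tcp_pos: [0.5485, -0.0187, 0.295]
tcp_rot: [[-0.988, 0.152, 0.0], [0.152, 0.988, -0.002], [-0.0, -0.002, -1.0]]
contact_force: [0.6, 0.0, -3.0]
opening: 0.015
grasp_force: 60.3
t: 18.15
tcp_pos: [0.5532, 0.1521, 0.2951]
tcp_rot: [[-0.953, 0.304, 0.0], [0.304, 0.953, -0.0], [-0.0, -0.0, -1.0]]
contact_force: [0.8, 1.3, -3.2]
opening: 0.0146
grasp_force: 60.3
```

```bash
python3 -m jog '[{"wx":0,"wy":0,"wz":-0.05,"dx":1,"dy":30,"dz":0,"claw":0},{"wx":0,"wy":0,"wz":-0.1,"dx":1,"dy":55,"dz":0,"claw":0},{"wx":0,"wy":0,"wz":-0.15,"dx":2,"dy":75,"dz":0,"claw":0},{"wx":0,"wy":0,"wz":-0.2,"dx":2,"dy":86,"dz":0,"claw":0},{"wx":0,"wy":0,"wz":-0.23,"dx":2,"dy":90,"dz":0,"claw":0}]'
python3 -m jog '[{"wx":0,"wy":0,"wz":0,"dx":0,"dy":0,"dz":-20,"claw":0},{"wx":0,"wy":0,"wz":0,"dx":0,"dy":0,"dz":-50,"claw":0},{"wx":0,"wy":0,"wz":0,"dx":0,"dy":0,"dz":-80,"claw":0},{"wx":0,"wy":0,"wz":0,"dx":0,"dy":0,"dz":-105,"claw":0},{"wx":0,"wy":0,"wz":0,"dx":0,"dy":0,"dz":-120,"claw":0}]'
python3 -m jog '[{"wx":0,"wy":0,"wz":0,"dx":0,"dy":0,"dz":0,"claw":0},{"wx":0,"wy":0,"wz":0,"dx":0,"dy":0,"dz":0,"claw":0},{"wx":0,"wy":0,"wz":0,"dx":0,"dy":0,"dz":0,"claw":0},{"wx":0,"wy":0,"wz":0,"dx":0,"dy":0,"dz":0,"claw":0},{"wx":0,"wy":0,"wz":0,"dx":0,"dy":0,"dz":0,"claw":0}]'
python3 -m jog '[{"wx":0,"wy":0,"wz":0,"dx":0,"dy":0,"dz":0,"claw":0},{"wx":0,"wy":0,"wz":0,"dx":0,"dy":0,"dz":0,"claw":0},{"wx":0,"wy":0,"wz":0,"dx":0,"dy":0,"dz":0,"claw":0},{"wx":0,"wy":0,"wz":0,"dx":0,"dy":0,"dz":0,"claw":0},{"wx":0,"wy":0,"wz":0,"dx":0,"dy":0,"dz":0,"claw":0}]'
cat > lidfit.py <<'E'
from fit import *
import sys
def run(tag):
    s=manip.state();t=optics.snapshot("top");c=optics.snapshot("scene");w=optics.snapshot("wrist");m=optics.camera_model("wrist")
    for n,i in(("t",t),("s",c),("w",w)):cv2.imwrite(f"pics/{n}{tag}.png",i)
    T=optics.camera_model("top");S=optics.camera_model("scene")
    print(s["tcp_pos"].round(4),"yaw",np.degrees(np.arctan2(s["tcp_rot"][1,0],s["tcp_rot"][0,0])).round(2)-180,"tilt",np.degrees(s["tcp_rot"][:2,2]).round(2))
    x,y,z=s["tcp_pos"];yaw=np.arctan2(s["tcp_rot"][1,0],s["tcp_rot"][0,0])-np.pi;zt=z-.017+.010
    sc=np.array([.004,.004,np.radians(2),.004]);
    # idx of edges: 0 far short,1 right(-y) long,2 near short,3 left(+y) long
    lid=lambda p:segs(rect(p[0],p[1],p[3],p[2],.14,.11))
    for n,v in(("top",[(grad(t),T)]),("scene",[(grad(c),S)]),("both",[(grad(t),T),(grad(c),S)])):
        f3=(lambda p:lid([*p,zt])) if n!="both" else lid
        p,f=fit(f3,v,[x,y,yaw]+([zt] if n=="both" else []),sc[:4 if n=="both" else 3]);print(n,p[:2].round(4),np.degrees(p[2]).round(2),p[3:].round(4),"ztop exp",round(zt,4),round(float(f),1))
run(sys.argv[1])
E
python3 lidfit.py 9
```

```text
t: 18.65
tcp_pos: [0.5552, 0.2412, 0.2947]
tcp_rot: [[-0.946, 0.325, -0.001], [0.325, 0.946, -0.0], [0.001, -0.0, -1.0]]
contact_force: [0.4, -0.4, -2.2]
opening: 0.0149
grasp_force: 60.2
t: 19.15
tcp_pos: [0.5553, 0.2366, 0.1717]
tcp_rot: [[-0.944, 0.33, -0.004], [0.33, 0.944, -0.004], [0.003, -0.005, -1.0]]
contact_force: [-0.3, 0.0, -2.6]
opening: 0.015
grasp_force: 60.2
t: 19.65
tcp_pos: [0.5566, 0.24, 0.1756]
tcp_rot: [[-0.945, 0.327, 0.001], [0.327, 0.945, 0.0], [-0.001, 0.001, -1.0]]
contact_force: [-0.6, 0.3, -1.3]
opening: 0.0149
grasp_force: 60.1
t: 20.15
tcp_pos: [0.5559, 0.2396, 0.1742]
tcp_rot: [[-0.945, 0.327, -0.001], [0.327, 0.945, -0.001], [0.001, -0.001, -1.0]]
contact_force: [-0.0, -0.1, -2.6]
opening: 0.0148
grasp_force: 60.1
[0.5559 0.2396 0.1742] yaw -19.110000000000014 tilt [-0.06 -0.03]
top [0.5588 0.2397] -19.37 [] ztop exp 0.1672 62.8
scene [0.5572 0.238 ] -18.5 [] ztop exp 0.1672 84.9
both [0.5581 0.2382] -18.41 [0.1681] ztop exp 0.1672 143.4
```

```bash
python3 - <<'E'
from fit import *
T=optics.camera_model("top");S=optics.camera_model("scene")
vt=(grad(cv2.imread("pics/t8.png")),T);vs=(grad(cv2.imread("pics/s8.png")),S)
vt0=(grad(cv2.imread("pics/top0.png")),T);vs0=(grad(cv2.imread("pics/scene0.png")),S)
box=lambda p:segs(rect(p[0],p[1],p[3],p[2],.14,.11))+segs(rect(p[0],p[1],p[3],p[2],.128,.098))
lid=lambda p:segs(rect(p[0],p[1],p[3],p[2],.14,.11))
sc=np.array([.004,.004,np.radians(2),.003])
P=lambda n,r:print(n,r[0][:2].round(4),np.degrees(r[0][2]).round(2),r[0][3:].round(4),round(float(r[1]),1))
P("box both z",fit(box,[vt,vs],[.5555,.242,np.radians(-18.5),.095],sc))
P("lid both z",fit(lid,[vt0,vs0],[.54,-.27,0,.028],sc))
for n,v in(("top",vt0),("scene",vs0)):
    P("lid "+n,fit(lambda p:lid([*p,.028]),[v],[.54,-.27,0],sc[:3]))
# both outlines on held lid
vt9=(grad(cv2.imread("pics/t9.png")),T);vs9=(grad(cv2.imread("pics/s9.png")),S)
for n,v in(("top",vt9),("scene",vs9)):
  for e in range(4):
    print(n,e,[round(float(score(*v,segs(rect(.5559+d*np.cos(a),.2396+d*np.sin(a),.1672,np.radians(-19.1),.14,.11),(e,)))),1) for a in [np.radians(-19.1+(90 if e%2 else 0))] for d in np.arange(-.006,.0061,.001)])
E
```

```text
box both z [0.5546 0.2418] -19.14 [0.0933] 463.0
lid both z [ 0.5409 -0.2685] -0.66 [0.0293] 237.0
lid top [ 0.5409 -0.2695] -0.5 [] 125.2
lid scene [ 0.5461 -0.2683] -0.56 [] 121.3
top 0 [7.0, 6.0, 4.9, 6.8, 9.4, 12.3, 16.8, 20.5, 22.7, 23.1, 21.7, 19.1, 16.4]
top 1 [10.2, 12.5, 12.8, 9.9, 6.9, 15.5, 20.1, 21.9, 21.1, 18.2, 14.0, 9.2, 4.0]
top 2 [4.7, 4.9, 5.1, 5.3, 5.5, 5.7, 6.0, 6.4, 6.6, 6.8, 6.8, 6.7, 6.5]
top 3 [6.8, 7.4, 8.3, 9.3, 10.1, 10.5, 10.5, 10.1, 9.5, 9.0, 8.6, 8.4, 8.3]
scene 0 [4.6, 4.5, 8.9, 12.4, 15.7, 18.3, 20.1, 20.9, 20.4, 18.2, 14.2, 9.5, 10.6]
scene 1 [13.1, 17.0, 20.7, 23.7, 24.9, 23.7, 19.6, 13.5, 8.8, 14.6, 15.7, 14.6, 11.9]
scene 2 [6.0, 5.3, 3.4, 6.1, 8.8, 11.2, 13.5, 14.8, 15.6, 15.6, 15.0, 13.6, 11.6]
scene 3 [8.4, 11.0, 14.4, 18.2, 21.7, 24.5, 25.8, 25.7, 24.1, 21.4, 18.1, 14.6, 11.3]
```

```bash
python3 - <<'E'
from fit import *
T=optics.camera_model("top");S=optics.camera_model("scene")
yaw=np.radians(-19.)
for n,m,f in(("top",T,"t8"),("scene",S,"s8")):
  G=grad(cv2.imread(f"pics/{f}.png"),.9)
  for L,W,k in((.14,.11,"outer"),(.128,.098,"inner")):
   for e in range(4):
    a=yaw+(np.pi/2 if e%2 else 0)
    print(n,k,e,[round(float(score(G,m,segs(rect(.555+d*np.cos(a),.242+d*np.sin(a),.095,yaw,L,W),(e,))))) for d in np.arange(-.006,.0061,.001)])
E
```

```text
top outer 0 [37, 33, 23, 16, 22, 25, 24, 20, 17, 24, 31, 34, 34]
top outer 1 [9, 4, 13, 21, 31, 39, 45, 48, 45, 39, 30, 19, 3]
top outer 2 [4, 10, 15, 20, 24, 26, 26, 26, 30, 35, 39, 40, 38]
top outer 3 [44, 46, 44, 39, 32, 27, 26, 26, 25, 22, 17, 11, 6]
top inner 0 [34, 33, 24, 13, 30, 37, 38, 33, 23, 16, 22, 26, 25]
top inner 1 [45, 48, 46, 39, 31, 20, 10, 7, 9, 8, 6, 4, 3]
top inner 2 [26, 26, 30, 35, 39, 40, 38, 32, 24, 15, 3, 9, 12]
top inner 3 [1, 6, 13, 21, 31, 39, 45, 47, 44, 39, 33, 27, 26]
scene outer 0 [10, 19, 26, 30, 33, 34, 33, 30, 26, 21, 16, 12, 7]
scene outer 1 [24, 23, 20, 17, 8, 17, 26, 33, 37, 36, 33, 26, 15]
scene outer 2 [16, 20, 24, 28, 31, 33, 35, 37, 37, 38, 37, 36, 34]
scene outer 3 [31, 36, 38, 39, 37, 34, 32, 30, 29, 28, 25, 21, 17]
scene inner 0 [11, 13, 14, 14, 13, 7, 11, 20, 26, 31, 33, 34, 33]
scene inner 1 [28, 34, 37, 37, 33, 26, 15, 11, 19, 21, 20, 18, 15]
scene inner 2 [36, 37, 38, 38, 38, 37, 35, 32, 29, 25, 21, 17, 13]
scene inner 3 [6, 4, 6, 12, 18, 25, 32, 37, 39, 39, 37, 34, 32]
```

Comparing the same edges in each camera, the lid sits about +5 mm along the box's x and −3.5 mm along its y. That agrees with the earlier wrist measurement. I'll correct it and come part of the way down.

```bash
python3 -m jog '[{"wx":0,"wy":0,"wz":0,"dx":-1.5,"dy":2,"dz":-5,"claw":0},{"wx":0,"wy":0,"wz":0,"dx":-3.5,"dy":5,"dz":-14,"claw":0},{"wx":0,"wy":0,"wz":0,"dx":-3.5,"dy":5,"dz":-22,"claw":0},{"wx":0,"wy":0,"wz":0,"dx":-3.5,"dy":5,"dz":-28,"claw":0},{"wx":0,"wy":0,"wz":0,"dx":-3.5,"dy":5,"dz":-30,"claw":0}]'
python3 -m jog '[{"wx":0,"wy":0,"wz":0,"dx":0,"dy":0,"dz":0,"claw":0},{"wx":0,"wy":0,"wz":0,"dx":0,"dy":0,"dz":0,"claw":0},{"wx":0,"wy":0,"wz":0,"dx":0,"dy":0,"dz":0,"claw":0},{"wx":0,"wy":0,"wz":0,"dx":0,"dy":0,"dz":0,"claw":0},{"wx":0,"wy":0,"wz":0,"dx":0,"dy":0,"dz":0,"claw":0}]'
python3 -m jog '[{"wx":0,"wy":0,"wz":0,"dx":0,"dy":0,"dz":0,"claw":0},{"wx":0,"wy":0,"wz":0,"dx":0,"dy":0,"dz":0,"claw":0},{"wx":0,"wy":0,"wz":0,"dx":0,"dy":0,"dz":0,"claw":0},{"wx":0,"wy":0,"wz":0,"dx":0,"dy":0,"dz":0,"claw":0},{"wx":0,"wy":0,"wz":0,"dx":0,"dy":0,"dz":0,"claw":0}]'
cat > edges.py <<'E'
from fit import *
import sys
tag=sys.argv[1];s=manip.state();x,y,z=s["tcp_pos"];yaw=np.arctan2(s["tcp_rot"][1,0],s["tcp_rot"][0,0])-np.pi
print(s["tcp_pos"].round(4),np.degrees(yaw).round(2)+360,np.degrees(s["tcp_rot"][:2,2]).round(2),"underside",round(z-.017,4))
for n in("top","scene"):
  im=optics.snapshot(n);cv2.imwrite(f"pics/{n[0]}{tag}.png",im);G=grad(im,.9);m=optics.camera_model(n)
  for h,k in((z-.007,"top"),(z-.017,"bot")):
   for e in range(4):
    a=yaw+(np.pi/2 if e%2 else 0)
    print(n,k,e,[round(float(score(G,m,segs(rect(x+d*np.cos(a),y+d*np.sin(a),h,yaw,.14,.11),(e,))))) for d in np.arange(-.006,.0061,.001)])
E
python3 edges.py 10
```

```text
t: 20.8
tcp_pos: [0.5516, 0.244, 0.1427]
tcp_rot: [[-0.945, 0.327, -0.003], [0.327, 0.945, -0.002], [0.002, -0.003, -1.0]]
contact_force: [0.1, -1.0, -3.3]
opening: 0.0151
grasp_force: 60.2
t: 21.3
tcp_pos: [0.5526, 0.2447, 0.1446]
tcp_rot: [[-0.945, 0.327, -0.0], [0.327, 0.945, -0.0], [0.0, -0.0, -1.0]]
contact_force: [-0.5, 0.0, -2.2]
opening: 0.0148
grasp_force: 60.2
t: 21.8
tcp_pos: [0.5524, 0.2446, 0.1442]
tcp_rot: [[-0.945, 0.327, -0.001], [0.327, 0.945, -0.0], [0.001, -0.001, -1.0]]
contact_force: [-0.6, 0.0, -2.3]
opening: 0.0149
grasp_force: 60.2
[0.5524 0.2446 0.1442] 340.89 [-0.06 -0.03] underside 0.1272
top top 0 [8, 7, 5, 5, 9, 12, 16, 19, 20, 22, 22, 20, 17]
top top 1 [8, 11, 15, 15, 8, 14, 21, 24, 22, 18, 13, 6, 5]
top top 2 [4, 4, 5, 5, 5, 5, 5, 5, 6, 6, 6, 7, 7]
top top 3 [6, 7, 7, 9, 10, 11, 12, 12, 11, 10, 8, 7, 6]
top bot 0 [8, 8, 7, 4, 6, 10, 13, 17, 19, 20, 22, 22, 20]
top bot 1 [22, 17, 10, 9, 15, 16, 11, 11, 20, 23, 23, 20, 15]
top bot 2 [4, 5, 5, 5, 5, 5, 5, 6, 6, 6, 7, 7, 7]
top bot 3 [7, 7, 7, 6, 7, 7, 8, 10, 11, 12, 12, 11, 10]
scene top 0 [6, 2, 7, 12, 16, 20, 22, 24, 24, 23, 20, 14, 8]
scene top 1 [6, 13, 18, 21, 22, 18, 11, 15, 21, 22, 20, 17, 12]
scene top 2 [7, 6, 7, 7, 8, 9, 11, 12, 12, 13, 13, 12, 11]
scene top 3 [4, 7, 12, 17, 22, 26, 28, 28, 26, 22, 16, 13, 10]
scene bot 0 [24, 23, 20, 16, 10, 7, 12, 14, 14, 12, 10, 8, 5]
scene bot 1 [13, 12, 6, 10, 16, 20, 21, 18, 11, 13, 20, 22, 22]
scene bot 2 [14, 13, 12, 11, 8, 6, 4, 7, 8, 9, 9, 9, 9]
scene bot 3 [8, 6, 4, 3, 4, 8, 13, 18, 23, 27, 29, 29, 27]
```

The remaining error is under 1.5 mm. I'll make the final small correction and lower the lid to about 1 cm above the rim.

```bash
python3 -m jog '[{"wx":0,"wy":0,"wz":0,"dx":-0.5,"dy":-0.5,"dz":-4,"claw":0},{"wx":0,"wy":0,"wz":0,"dx":-0.5,"dy":-0.5,"dz":-9,"claw":0},{"wx":0,"wy":0,"wz":0,"dx":-0.5,"dy":-0.5,"dz":-14,"claw":0},{"wx":0,"wy":0,"wz":0,"dx":-0.5,"dy":-0.5,"dz":-18,"claw":0},{"wx":0,"wy":0,"wz":0,"dx":-0.5,"dy":-0.5,"dz":-20,"claw":0}]'
python3 -m jog '[{"wx":0,"wy":0,"wz":0,"dx":0,"dy":0,"dz":-1,"claw":0},{"wx":0,"wy":0,"wz":0,"dx":0,"dy":0,"dz":-2,"claw":0},{"wx":0,"wy":0,"wz":0,"dx":0,"dy":0,"dz":-2,"claw":0},{"wx":0,"wy":0,"wz":0,"dx":0,"dy":0,"dz":-2,"claw":0},{"wx":0,"wy":0,"wz":0,"dx":0,"dy":0,"dz":-2,"claw":0}]'
python3 -m jog '[{"wx":0,"wy":0,"wz":0,"dx":0,"dy":0,"dz":0,"claw":0},{"wx":0,"wy":0,"wz":0,"dx":0,"dy":0,"dz":0,"claw":0},{"wx":0,"wy":0,"wz":0,"dx":0,"dy":0,"dz":0,"claw":0},{"wx":0,"wy":0,"wz":0,"dx":0,"dy":0,"dz":0,"claw":0},{"wx":0,"wy":0,"wz":0,"dx":0,"dy":0,"dz":0,"claw":0}]'
python3 -m jog '[{"wx":0,"wy":0,"wz":0,"dx":0,"dy":0,"dz":0,"claw":0},{"wx":0,"wy":0,"wz":0,"dx":0,"dy":0,"dz":0,"claw":0},{"wx":0,"wy":0,"wz":0,"dx":0,"dy":0,"dz":0,"claw":0},{"wx":0,"wy":0,"wz":0,"dx":0,"dy":0,"dz":0,"claw":0},{"wx":0,"wy":0,"wz":0,"dx":0,"dy":0,"dz":0,"claw":0}]'
python3 edges.py 11
python3 - <<'E'
import cv2,numpy as np
# cup/pots unchanged? compare neighbourhoods to the start (top view)
a=cv2.imread("pics/top0.png");b=cv2.imread("pics/t11.png")
for n,(x,y,w) in dict(jar=(314,231,17),can=(300,180,15),vase=(329,105,18),cup=(308,296,9)).items():
    t=a[y-w:y+w,x-w:x+w];r=cv2.matchTemplate(b[y-w-8:y+w+8,x-w-8:x+w+8],t,5);print(n,np.array(cv2.minMaxLoc(r)[3])-8,round(float(r.max()),2))
E
```

```text
t: 22.4
tcp_pos: [0.5515, 0.2438, 0.1234]
tcp_rot: [[-0.945, 0.327, -0.002], [0.327, 0.945, -0.001], [0.002, -0.002, -1.0]]
contact_force: [-0.9, -0.5, -2.5]
opening: 0.015
grasp_force: 60.2
t: 22.9
tcp_pos: [0.5521, 0.2442, 0.1225]
tcp_rot: [[-0.945, 0.327, -0.001], [0.327, 0.945, -0.0], [0.0, -0.0, -1.0]]
contact_force: [-0.8, -0.6, -3.0]
opening: 0.015
grasp_force: 60.2
t: 23.4
tcp_pos: [0.5519, 0.2441, 0.1223]
tcp_rot: [[-0.945, 0.327, -0.001], [0.327, 0.945, -0.0], [0.001, -0.001, -1.0]]
contact_force: [-0.5, -0.4, -3.2]
opening: 0.0149
grasp_force: 60.2
t: 23.9
tcp_pos: [0.5519, 0.2441, 0.1223]
tcp_rot: [[-0.945, 0.327, -0.001], [0.327, 0.945, -0.0], [0.001, -0.001, -1.0]]
contact_force: [-0.1, -0.2, -1.8]
opening: 0.0147
grasp_force: 60.2
[0.5519 0.2441 0.1223] 340.88 [-0.06 -0.03] underside 0.1053
top top 0 [8, 6, 3, 8, 11, 15, 17, 20, 21, 20, 19, 20, 21]
top top 1 [19, 19, 18, 16, 16, 18, 21, 22, 20, 17, 12, 6, 5]
top top 2 [3, 4, 4, 4, 4, 4, 5, 4, 4, 5, 5, 6, 6]
top top 3 [7, 7, 7, 8, 9, 9, 9, 9, 9, 9, 9, 8, 7]
top bot 0 [8, 7, 5, 4, 8, 12, 15, 18, 20, 21, 20, 19, 20]
top bot 1 [12, 16, 18, 19, 18, 16, 16, 18, 21, 22, 21, 18, 13]
top bot 2 [4, 4, 5, 5, 5, 5, 5, 5, 5, 5, 6, 6, 6]
top bot 3 [7, 7, 7, 7, 7, 7, 8, 8, 9, 9, 9, 9, 9]
scene top 0 [6, 3, 7, 12, 16, 20, 22, 24, 24, 23, 21, 17, 11]
scene top 1 [15, 12, 10, 9, 7, 10, 18, 22, 25, 25, 22, 18, 13]
scene top 2 [7, 8, 9, 10, 11, 12, 12, 12, 13, 12, 12, 11, 9]
scene top 3 [4, 8, 12, 17, 22, 25, 27, 26, 24, 21, 17, 14, 13]
scene bot 0 [24, 23, 22, 19, 14, 9, 5, 10, 12, 12, 10, 8, 2]
scene bot 1 [20, 18, 15, 11, 8, 6, 9, 13, 18, 23, 25, 25, 23]
scene bot 2 [12, 12, 11, 9, 8, 6, 4, 5, 7, 8, 8, 8, 8]
scene bot 3 [5, 4, 4, 4, 5, 9, 13, 18, 23, 26, 28, 27, 25]
jar [0 0] 0.98
can [0 0] 1.0
vase [0 0] 1.0
cup [6 8] 0.3
```

The lid is level, still and about 10 mm above the rim, aligned to about 1 mm. The jar, can and vase have not moved.

```bash
python3 -c "
from station import manip
print(manip.finish_job())"
```

```text
the job is handed in; nothing more can be done
None
```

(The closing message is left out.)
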